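# Set the blade gap of a board scraper with a gauge blade

### The arm

A 6-joint arm with a two-finger parallel gripper is mounted at the origin on the work surface. World frame = base frame: x ahead of the robot, y to its left, z up, the work surface at z = 0. Lengths are in mm, angles in rad, forces in N, time in s.
With the tool pointing down it reaches from about 400 to 825 mm from the base axis. Payload 7 kg.
Tool frame: the origin (TCP) lies between the finger pads; the fingertips stand 25 mm ahead of it and the grasp point (between the pads) lies 6 mm ahead of it (finger_overhang is the z of the fingertips in the tool frame, in mm); z points along the fingers, y is the line along which they close (so a half turn about z gives the same grasp; the last joint's range is limited). The gripper opens to 88 mm and grips with 3 to 60 N. Pads are 19 mm wide; open, the fingers measure 130 mm over their backs; the gripper's body (78 mm by 193 mm) begins 47 mm behind the grasp point.
Start: joints at [1.503, 0.359, 0.012, 0, -1.224, -0.288], TCP at [235.137, 632.697, 251.561] pointing down, gripper open.
Joint ranges: [-3.07, 3.07], [-1.43, 2.12], [-1.02, 1.25], [-3.03, 1.67], [-3.05, -0], [-3.03, 3.03]. Speed limits (rad/s): [2.39, 2.39, 3.01, 3.14, 3.14, 3.14].

### API

Orientations are given as a unit quaternion [w, x, y, z].
In Python, from cell import * gives the robot as it stands.
- The arm moves only by the tool carry_out, never from a script. Its argument "motion" is a list that holds one entry, the list of rows, each a list of 7 numbers: the opening, from 0 (shut) to 1 (fully open), then the shift along the tool's x, y, z as a fraction of full scale, then the turn, a rotation vector about the tool's x, y, z as a fraction of full scale. In form: [[[gripper, x, y, z, ax, ay, az], ...]]. A call has 1 to 10 rows; each row is the pose to reach, as a shift and turn from the pose commanded when the call began, along the tool's axes at that moment; what a row does not reach only later rows make up. Full scale, the value 1, is 300 mm for a shift and 90 degrees for a turn. A row lasts 1/8 s, in which the tool goes at most 62.5 mm and 10.7 degrees, less where a joint would pass 70% of its speed; a pose out of reach is approached as far as the arm can. A call with a number of a shift or a turn outside -1 to 1 is refused whole. A call with a gripper value outside its range is refused whole. The fingers move at their own pace and stop on an object; the grip force is fixed at half the most. Time passes only in rows, so rows that repeat a pose let the fingers close. It gives the time, the measured TCP pose, the force, the opening and the grip force at its end, in the units of the state.
- state(): the state, without advancing time (a new reading comes with each control period).
- snapshot(name): name is "scene" or "top" or "wrist"; returns the picture (420x560x3 uint8, blue, green, red); there is no depth.
- get_calibration(name): a dict with "vfov" (degrees; the focal length in pixels is half the picture's height over the tangent of half this angle, whatever the lens; pixels are square), "cx", "cy" (the principal point, pixels), "k1" (the pictures are not rectified: a ray, as slopes to the right and down, at radius r is drawn at 1 + k1 r^2 times it, then the intrinsics apply), "origin" and "rotation" of the camera in the world. Camera axes: x right, y down, z forward; pixel columns grow to the right and rows downward; lengths in mm; the calibration is good to about 2 mm. A picture is of the moment at which its call begins: read the wrist's pose just before it. get_calibration takes no time and is no camera call; for the wrist camera it gives the pose at the moment of the call.
- close_job(): hands the job in; it is judged then, once.
The state is a dict: "time": time; "joint_pos": joint angles; "dq": joint speeds; "effort": joint torques, N m; "position": TCP position; "eef_rot": TCP orientation; "contact_force": force on the tool from outside, world axes, zero at the start; "moment": the same for the moment, N m; "grip_width": finger opening in mm; "grasp_force": force on a finger pad.
Only numpy, scipy, OpenCV 4.12 (cv2) and the standard library are available. Lean on these libraries where they do the work, as an engineer would, in place of code of your own. Each camera call takes 0.05 s, during which the arm holds its last target. There are 200 camera calls.

### The job

On the bench-top board scraper, lift the paddle handle and swing the clear guard right up so that it stands open, then slide the gauge blade along its channel under the scraper blade, fully home against the end stop. Push the lever of the adjusting screw round clockwise until the scraper blade comes down and the gauge just drags, without clamping it hard, then draw the gauge back out clear of the blade and leave it lying in its channel, with the screw as you set it and the guard open. Leave the other things on the bench alone.

Things in the scene. Friction and masses are not known exactly. Their poses are not given: they have to be found in the camera images.
- machine: The board scraper, a grey casting 150 mm (x) by 340 mm (y), fixed to the bench, yawed up to 0.25 rad. Origin: on the bench, below the channel's centre line. Its own axes: +x away from the robot, +y to the left seen from the robot. Side walls (outer faces x = +-64 mm, tops z = 103 mm, y = -200 to +5 mm) carry the guard; a bridge (y = 48 to 90 mm, top z = 122 mm) holds screw and blade.
- stop (a point): Middle of the foot of the face of the end stop: x = 0, y = 85, z = 50 mm of the machine. The bed is level at this z = 50 mm; the channel runs along the machine's y on the centre line x = 0, between two steel rails (8 mm tall, inner faces at x = +-22 mm), from the open -y end (the base ends at y = -225 mm) to this stop under the bridge.
- guard (a joint): Opening angle of the clear guard with aluminium frame (rad): 0 shut (level, at z = 105 mm of the machine), 1.57 upright, 1.75 its limit. Hinged along its far (+x) edge; it swings up and away from the robot; a stiff hinge (0.5 N m) keeps it where it is left. It is 125 mm wide (x) by 190 mm (y), y = -185 to +5 mm.
- guard_hinge (a point): The middle of the guard's hinge line (which runs along the machine's y), at x = 60, y = -90, z = 105 mm of the machine.
- paddle (a joint): Angle of the paddle handle relative to the guard (rad): 0 at rest (sticking out level from the guard's near edge), 0.6 fully lifted. A weak spring (2 N at the bar) returns it. Its pawl (20 mm deep) hooks a lip of the near side wall and holds the guard shut until the paddle is lifted about 0.3 rad. Its pivot line is parallel to the guard's hinge, 128 mm from it towards the robot.
- paddle_grip (a point): Middle of the paddle's bar: a black round bar 16 mm in diameter and 100 mm long, along the machine's y, held by two arms 90 mm apart, 55 mm out from the paddle's pivot (183 mm from the guard's hinge). It can be gripped from above and turns in the grip.
- screw (a joint): Angle of the adjusting screw (rad), 0 to 3.6; grows as its lever is turned clockwise seen from above, lowering the blade 2.0 mm per rad. At 0 the blade's edge is 10 mm above the bed and the lever points 130 degrees clockwise from the machine's +x (between -y and -x); at q, 130 degrees + q. It starts between 0 and 1, turns at about 0.1 N m and stays where it is left.
- screw_axis (a point): On the vertical axis of the screw, at the mid height of its lever: x = 0, y = 69, z = 141 mm of the machine. The hub is 28 mm in diameter and its top is at z = 152 mm.
- lever_tip (a point): Centre of the black ball (22 mm) at the lever's end, 78 mm from the screw's axis. The lever is a level dark bar 14 mm wide and 14 mm high (z = 134 to 148 mm); below it is 12 mm of air over the bridge.
- blade: The scraper blade under the bridge: a steel block 36 mm (x) by 34 mm (y), y = 42 to 76 mm of the machine. Origin: centre of its flat lower edge. It hangs on springs: once on the gauge it presses with 3 N, and 4 N more per mm (8 N per rad) of further screwing. A just dragging gauge is pressed with 2 to 11 N and takes about 4 to 16 N to slide; a free one about 2 N.
- gauge: The gauge blade, a steel plate 40 mm (x) by 180 mm (y), 6 mm thick, 0.35 kg, lying in the channel, its long side along the machine's y. Origin: centre of its underside. At the start its origin is at y = -76 to -62 mm of the machine, the leading (+y) end short of the blade; home against the stop it is at y = -5 mm.
- gauge_tab (a point): On the upright tab at the gauge's -y end, 84 mm from the gauge's origin and 30 mm above its underside: a block 36 mm (x) by 12 mm (y), rising to 42 mm above the underside. Push it, or pull it, along y.
- spray_can: A spray can, 64 mm in diameter, 170 mm tall, standing on the bench. Origin: centre of its underside. To be left alone.
- tub: A small open yellow tub, 90 by 90 by 70 mm. Origin: centre of its underside. To be left alone.
- drive: A hard disk drive, 147 by 102 by 26 mm, lying flat. Origin: centre of its underside. To be left alone.

How it is judged:
By the outcome, as a careful person would: the job done as asked, in the order asked, and still so for the second after the job is handed in, with the robot touching nothing.
It also fails if it takes over 67 s, if anything falls off the work surface, if the arm or the gripper's body presses on something with over 40 N, if the wrist force passes 120 N, or if a joint passes its speed limit or range.

## Working session

There is one attempt and no reset: what is moved stays moved. The work goes in short steps, Python scripts to look and compute and a tool call to move; the robot and the scene stay as the last step left them, time stands still between calls to the robot, and variables do not carry over. Pictures are saved under pics/ and viewed, at most 10 in all, crops included, and the job is handed in when it is done.

Besides the shell and the picture viewer there is one more tool, called after "Call:" as name(argument=value, ...), one argument or row to a line, values as JSON. carry_out: Moves the arm, as the interface text tells. Its arguments: {"type":"object","properties":{"motion":{"type":"array","items":{"type":"array","items":{"type":"array","items":{"type":"number"}}}}},"required":["motion"]}

```bash
mkdir -p pics; ls
python3 - <<'E'
from cell import *
import cv2
for n in ("scene","top"):
    cv2.imwrite(f"pics/{n}0.png",snapshot(n)); c=get_calibration(n); print(n,c)
print(state())
E
```

```text
pics
scene {'vfov': 56.01821431467543, 'cx': 280.20104404147395, 'cy': 209.56066061103903, 'k1': -0.06504729786234888, 'origin': array([888.79892971, 623.40633148, 961.49722106]), 'rotation': array([-0.09266568,  0.24748373,  0.90148593, -0.34276521])}
top {'vfov': 45.88371853321946, 'cx': 276.5457551810603, 'cy': 209.00110427768152, 'k1': -0.14253814773486945, 'origin': array([3.48820777e+02, 2.27880765e-01, 1.59735622e+03]), 'rotation': array([-0.03306504,  0.71163702, -0.70089096,  0.03509003])}
{'time': 0.1, 'joint_pos': array([ 1.50308282e+00,  3.59331746e-01,  1.11952309e-02, -3.33922993e-04,
       -1.22409692e+00, -2.88090034e-01]), 'dq': array([ 0.00166437, -0.00181712,  0.00214335,  0.00144159, -0.00105129,
        0.0006045 ]), 'effort': array([-1.12564299e-03, -5.84161949e+01,  2.93751526e+01,  7.01543123e+00,
        1.01447999e-02, -4.68070357e-05]), 'position': array([235.01422739, 632.35903278, 250.72058971]), 'eef_rot': array([ 7.31461256e-04,  9.84206844e-01, -1.77020751e-01, -7.70180091e-05]), 'contact_force': array([ 0.1110617 ,  0.2231265 , -0.14163074]), 'moment': array([ 0.04969319,  0.01821394, -0.01465113]), 'grasp_force': 0.0, 'grip_width': 87.57326684263786}
```

View pics/scene0.png

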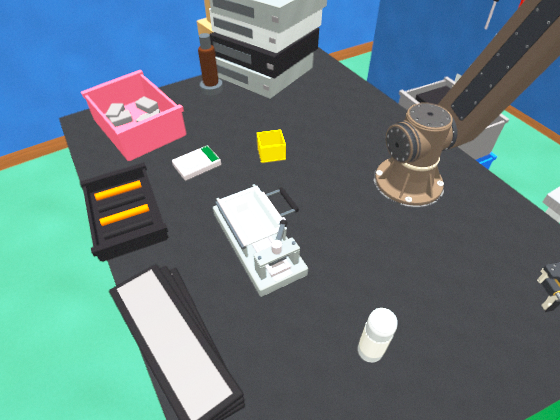

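View pics/top0.png

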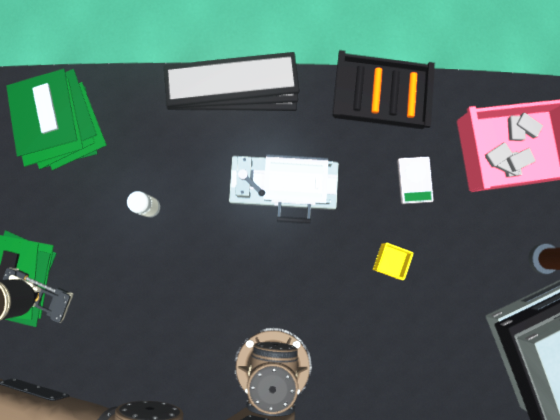

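The top view shows the machine at about px (284,182), the hub near (243,175), the lever ball near (262,193) and the paddle bar near (294,218). The can is at (143,204), the tub at (394,261) and the drive at (416,180). Next I'll enlarge the machine in both views.

```bash
cat > h.py <<'E'
import numpy as np, cv2
from scipy.spatial.transform import Rotation as R
def quat(q): return R.from_quat([q[1],q[2],q[3],q[0]])
def KD(c):
    f=210/np.tan(np.radians(c['vfov']/2))
    return np.array([[f,0,c['cx']],[0,f,c['cy']],[0,0,1.]]),np.array([c['k1'],0,0,0,0.])
def ray(c,px):
    K,D=KD(c); p=cv2.undistortPoints(np.array([[px]],float),K,D)[0,0]
    return quat(c['rotation']).apply([p[0],p[1],1.])
def onz(c,px,z):
    d=ray(c,px); return c['origin']+d*(z-c['origin'][2])/d[2]
def proj(c,P):
    K,D=KD(c); r=quat(c['rotation']).inv(); 
    return cv2.projectPoints(r.apply(np.atleast_2d(P)-c['origin']).reshape(-1,1,3),np.zeros(3),np.zeros(3),K,D)[0][:,0]
def tri(obs):
    A=np.zeros((3,3));b=np.zeros(3)
    for c,px in obs:
        d=ray(c,px);d/=np.linalg.norm(d);M=np.eye(3)-np.outer(d,d);A+=M;b+=M@c['origin']
    return np.linalg.solve(A,b)
def mach(o,yaw,p):  # machine -> world
    return R.from_euler('z',yaw).apply(np.atleast_2d(p))+np.array([o[0],o[1],0])
E
python3 - <<'E'
import cv2,numpy as np
a=cv2.imread('pics/top0.png')[145:230,220:350];b=cv2.imread('pics/scene0.png')[175:300,200:320]
a=cv2.resize(a,(800,523),interpolation=cv2.INTER_CUBIC);cv2.imwrite('pics/t1.png',a)
E
python3 - <<'E'
from cell import *
from h import *
c=get_calibration('top')
for n,p,z in (('hub',(243,174),152),('ball',(262,193),141),('bar',(294,219),105),('c1',(231,156),50),('c2',(230,208),50),('c3',(338,158),50),('c4',(337,209),50),('can',(137,201),170),('tub',(394,261),70)): print(n,onz(c,p,z).round())
w=get_calibration('wrist');print(w, quat(state()['eef_rot']).inv().apply(w['origin']-state()['position']))
E
```

```text
hub [591.  98. 152.]
ball [537.  41. 141.]
bar [464. -56. 105.]
c1 [665. 144.  50.]
c2 [499. 143.  50.]
c3 [ 664. -196.   50.]
c4 [ 501. -193.   50.]
can [504. 406. 170.]
tub [ 341. -369.   70.]
{'vfov': 58.82577606700342, 'cx': 280.55671380080787, 'cy': 210.4843182740725, 'k1': 0.01892001774088601, 'origin': array([305.80524408, 606.5487636 , 383.51276289]), 'rotation': array([-0.07936528, -0.56519524,  0.81340583,  0.11236746])} [  75.36220237   -0.27966677 -132.78463593]
```

View pics/t1.png

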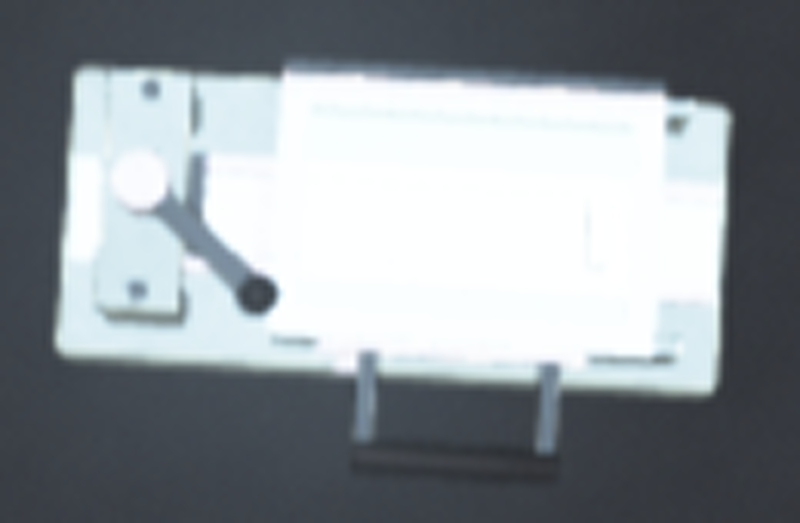

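Run:
```python
from cell import *
from h import *
c=get_calibration('top')
P=lambda x,y:(220+(x+.5)/6.154-.5,145+(y+.5)/6.154-.5)
W={n:onz(c,P(*p),z) for n,p,z in (('hub',(139,181),152),('ball',(257,294),141),('bl',(353,457),105),('br',(557,470),105),('TL',(76,68),50),('TR',(731,105),50),('BL',(57,355),50),('BR',(715,395),50))}
for n in W: print(n,W[n].round(1))
d=W['TL']+W['BL']-W['TR']-W['BR']; print('len',np.linalg.norm(W['TL']-W['TR']),np.linalg.norm(W['TL']-W['BL']))
yaw=np.arctan2(-d[0],d[1]); 
e=W['bl']-W['br'];print('yaw',yaw,'bar',np.arctan2(-e[0],e[1]),np.linalg.norm(e))
r=R.from_euler('z',yaw)
print('o from hub',W['hub']-r.apply([0,69,0]),'bar',(W['bl']+W['br'])/2-r.apply([-123,-90,0]), 'corner mean',(W['TL']+W['TR']+W['BL']+W['BR'])/4)
v=r.inv().apply(W['ball']-W['hub']);print('lever',np.linalg.norm(v[:2]),-np.degrees(np.arctan2(v[1],v[0])))
```

```text
hub [590.8 100.1 152. ]
ball [538.5  42.8 141. ]
bl [463.4  -4.6 105. ]
br [ 458.5 -104.7  105. ]
TL [666.5 141.1  50. ]
TR [ 652.6 -197.1   50. ]
BL [517.5 147.   50. ]
BR [ 502.1 -189.1   50. ]
len 338.4635265927581 149.18724568081532
yaw -0.04336816302042313 bar -0.04869774770924051 100.24838848161747
o from hub [587.85365526  31.17972883 152.        ] bar [587.74039463  29.91074522 105.        ] corner mean [584.67428267 -24.50969673  50.        ]
lever 77.58511436761077 129.939709331755
```

```bash
cat >> h.py <<'E'
O=(587.8,30.6);YAW=-0.046
def M(*p): return mach(O,YAW,p)[0]
def down(az): # tool down, tool x at azimuth az (deg, world)
    return R.from_euler('z',az,degrees=True)*R.from_quat([1,0,0,0])
def rows(s,W):
    """W: list of (gripper, world pos or None, az) -> rows"""
    r0=quat(s['eef_rot']);p0=np.array(s['position']);out=[]
    for g,p,az in W:
        t=r0.inv().apply(np.array(p)-p0)/300; w=(r0.inv()*down(az)).as_rotvec()/(np.pi/2)
        out.append([g]+[float(v) for v in t.round(3)]+[float(v) for v in w.round(3)])
    print(out)
E
python3 - <<'E'
from cell import *
from h import *
s=state();p=s['position'];q=np.array([412,252,251]);
print(proj(get_calibration('wrist'),p+[0,0,-6]))
rows(s,[(1,p+(q-p)*k/8,-20.4-72.2*k/8) for k in range(1,9)])
E
```

```text
[[281.01382836 294.39149337]]
[[1, 0.124, 0.123, 0.0, 0.001, -0.0, 0.1], [1, 0.249, 0.246, 0.0, 0.001, -0.0, 0.201], [1, 0.373, 0.369, 0.0, 0.001, -0.0, 0.301], [1, 0.497, 0.491, 0.0, 0.001, -0.0, 0.401], [1, 0.622, 0.614, 0.0, 0.001, -0.0, 0.501], [1, 0.746, 0.737, 0.0, 0.001, -0.001, 0.602], [1, 0.87, 0.86, 0.001, 0.001, -0.001, 0.702], [1, 0.995, 0.983, 0.001, 0.001, -0.001, 0.802]]
```

Call:
carry_out(
  motion=[
    [[1, 0.124, 0.123, 0, 0, 0, 0.1], [1, 0.249, 0.246, 0, 0, 0, 0.2], [1, 0.373, 0.369, 0, 0, 0, 0.3], [1, 0.497, 0.491, 0, 0, 0, 0.4], [1, 0.622, 0.614, 0, 0, 0, 0.5], [1, 0.746, 0.737, 0, 0, 0, 0.6], [1, 0.87, 0.86, 0, 0, 0, 0.7], [1, 0.995, 0.983, 0, 0, 0, 0.802], [1, 0.995, 0.983, 0, 0, 0, 0.802], [1, 0.995, 0.983, 0, 0, 0, 0.802]],
  ],
)

```text
time: 1.35
position: [412.3, 252.2, 251.5]
eef_rot: [0.0, -0.691, 0.723, 0.0]
contact_force: [0.4, 1.1, 0.8]
grip_width: 87.4
grasp_force: 0.0
```

Run:
```python
from cell import *
from h import *
s=state();p=s['position'];q=np.array([460.5,-45,200]);print(M(-123,-90,0))
rows(s,[(1,p+(q-p)*k/6,-92.6) for k in range(1,7)])
```

```text
[460.79157094 -53.64879197   0.        ]
[[1, 0.164, -0.034, 0.029, 0.0, 0.0, 0.0], [1, 0.328, -0.068, 0.057, 0.0, 0.0, 0.0], [1, 0.491, -0.102, 0.086, 0.0, 0.0, 0.0], [1, 0.655, -0.137, 0.114, 0.0, 0.0, 0.0], [1, 0.819, -0.171, 0.143, 0.0, 0.0, 0.0], [1, 0.983, -0.205, 0.172, 0.0, 0.0, 0.0]]
```

Call:
carry_out(
  motion=[
    [[1, 0.164, -0.034, 0.029, 0, 0, 0], [1, 0.328, -0.068, 0.057, 0, 0, 0], [1, 0.491, -0.102, 0.086, 0, 0, 0], [1, 0.655, -0.137, 0.114, 0, 0, 0], [1, 0.819, -0.171, 0.143, 0, 0, 0], [1, 0.983, -0.205, 0.172, 0, 0, 0], [1, 0.983, -0.205, 0.172, 0, 0, 0], [1, 0.983, -0.205, 0.172, 0, 0, 0]],
  ],
)

```text
time: 2.35
position: [460.7, -44.3, 199.8]
eef_rot: [-0.0, -0.691, 0.722, 0.0]
contact_force: [0.0, -0.0, -0.2]
grip_width: 87.8
grasp_force: 0.0
```

Run:
```python
from cell import *
from h import *
w=get_calibration('wrist');cv2.imwrite('pics/w1.png',snapshot('wrist'))
print(state()['position'],w)
for n,p in (('bar',(-123,-90,105)),('bar-',(-123,-140,105)),('bar+',(-123,-40,105)),('nearguardcorner-',(-65,-185,105)),('nearguard+',(-65,5,105))): print(n,proj(w,M(*p)).round())
```

```text
[460.78776151 -43.94081237 200.03351039] {'vfov': 58.82577606700342, 'cx': 280.55671380080787, 'cy': 210.4843182740725, 'k1': 0.01892001774088601, 'origin': array([ 459.46444716, -118.0628871 ,  332.61384722]), 'rotation': array([0.00266679, 0.0218652 , 0.99029731, 0.137208  ])}
bar [[283. 211.]]
bar- [[283. 130.]]
bar+ [[282. 282.]]
nearguardcorner- [[180.  48.]]
nearguard+ [[200. 341.]]
```

View pics/w1.png

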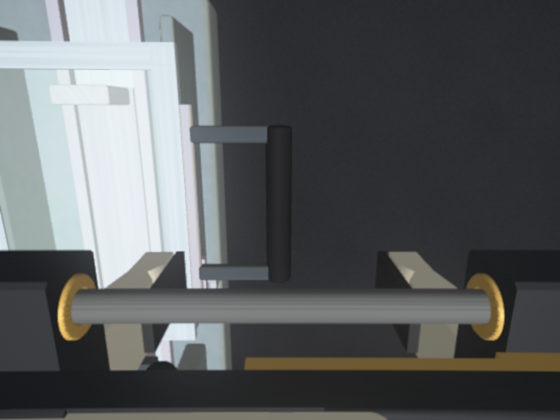

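The wrist view shows the bar ends at px (279,126) and (279,280), within about 2 mm of prediction, and the gauge tab under the guard at about (92,95). I'll partly close the fingers so they clear the guard's edge, then descend.

```bash
sed -i 's/^O=.*/O=(589,30);YAW=-0.046/' h.py
python3 - <<'E'
from cell import *
from h import *
s=state();p=s['position'];b=M(-123,-90,111);a=b.copy();a[2]=200;print(b)
rows(s,[(.48,a,-92.6)]+[(.48,a+(b-a)*k/4,-92.6) for k in range(1,5)])
c=get_calibration('wrist')
c['origin']=np.array([459.46,-118.06,332.61])
for px in((52,87),(113,87),(119,103)): print(R.from_euler('z',-YAW).apply(onz(c,px,92)-[*O,0]))
E
```

```text
[461.99157094 -54.24879197 111.        ]
[[0.48, 0.034, -0.005, 0.0, -0.0, 0.0, 0.001], [0.48, 0.034, -0.005, 0.074, -0.0, 0.0, 0.001], [0.48, 0.034, -0.005, 0.148, -0.0, 0.0, 0.001], [0.48, 0.034, -0.005, 0.223, -0.0, 0.0, 0.001], [0.48, 0.034, -0.005, 0.297, -0.0, 0.0, 0.001]]
[  16.45497592 -163.56292716   92.        ]
[ -20.36695722 -163.89520198   92.        ]
[ -22.8850104  -154.56252843   92.        ]
```

Call:
carry_out(
  motion=[
    [[0.48, 0.034, -0.005, 0, 0, 0, 0], [0.48, 0.034, -0.005, 0, 0, 0, 0], [0.48, 0.034, -0.005, 0, 0, 0, 0], [0.48, 0.034, -0.005, 0.074, 0, 0, 0], [0.48, 0.034, -0.005, 0.148, 0, 0, 0], [0.48, 0.034, -0.005, 0.223, 0, 0, 0], [0.48, 0.034, -0.005, 0.297, 0, 0, 0], [0.48, 0.034, -0.005, 0.297, 0, 0, 0]],
  ],
)

```text
time: 3.4
position: [460.4, -55.5, 109.7]
eef_rot: [-0.001, -0.691, 0.723, 0.001]
contact_force: [0.2, 0.5, 0.2]
grip_width: 42.3
grasp_force: 0.0
```

Call:
carry_out(
  motion=[
    [[0, 0, 0, 0, 0, 0, 0], [0, 0, 0, 0, 0, 0, 0], [0, 0, 0, 0, 0, 0, 0], [0, 0, 0, 0, 0, 0, 0], [0, 0, 0, 0, 0, 0, 0]],
  ],
)

```text
time: 4.03
position: [461.7, -55.3, 111.3]
eef_rot: [0.0, -0.691, 0.723, -0.0]
contact_force: [-1.2, 0.5, 4.8]
grip_width: 15.1
grasp_force: 30.0
```

Run:
```python
import numpy as np
f=lambda t,p:np.array([60-128*np.cos(t)-55*np.cos(t+p),105+128*np.sin(t)+55*np.sin(t+p)])
b0=f(0,0);L=[(0,.15),(0,.3),(0,.42)]+[(t,.42) for t in np.linspace(0,1.66,22)[1:]]
S=[(f(*l)-b0) for l in L]
for i in range(0,24,8):
    base=S[i-1] if i else 0*b0
    print([[0,0,float(v[0]),float(v[1]),0,0,0] for v in ((np.array(S[i:i+8])-base)*-1/300).round(3)])
```

```text
[[0, 0, -0.002, -0.027, 0, 0, 0], [0, 0, -0.008, -0.054, 0, 0, 0], [0, 0, -0.016, -0.075, 0, 0, 0], [0, 0, -0.024, -0.121, 0, 0, 0], [0, 0, -0.035, -0.167, 0, 0, 0], [0, 0, -0.05, -0.212, 0, 0, 0], [0, 0, -0.069, -0.256, 0, 0, 0], [0, 0, -0.091, -0.298, 0, 0, 0]]
[[0, 0, -0.025, -0.04, 0, 0, 0], [0, 0, -0.053, -0.078, 0, 0, 0], [0, 0, -0.084, -0.114, 0, 0, 0], [0, 0, -0.118, -0.147, 0, 0, 0], [0, 0, -0.155, -0.177, 0, 0, 0], [0, 0, -0.193, -0.204, 0, 0, 0], [0, 0, -0.234, -0.229, 0, 0, 0], [0, 0, -0.276, -0.249, 0, 0, 0]]
[[0, 0, -0.044, -0.017, 0, 0, 0], [0, 0, -0.089, -0.031, 0, 0, 0], [0, 0, -0.135, -0.042, 0, 0, 0], [0, 0, -0.182, -0.048, 0, 0, 0], [0, 0, -0.229, -0.051, 0, 0, 0], [0, 0, -0.277, -0.051, 0, 0, 0], [0, 0, -0.324, -0.046, 0, 0, 0], [0, 0, -0.37, -0.038, 0, 0, 0]]
```

Call:
carry_out(
  motion=[
    [[0, 0, -0.002, -0.027, 0, 0, 0], [0, 0, -0.008, -0.054, 0, 0, 0], [0, 0, -0.016, -0.075, 0, 0, 0], [0, 0, -0.024, -0.121, 0, 0, 0], [0, 0, -0.035, -0.167, 0, 0, 0], [0, 0, -0.05, -0.212, 0, 0, 0], [0, 0, -0.069, -0.256, 0, 0, 0], [0, 0, -0.091, -0.298, 0, 0, 0]],
  ],
)

```text
time: 5.03
position: [482.3, -56.6, 198.6]
eef_rot: [-0.005, -0.69, 0.723, 0.005]
contact_force: [-18.7, 9.3, 2.7]
grip_width: 14.9
grasp_force: 30.0
```

Call:
carry_out(
  motion=[
    [[0, 0, 0, 0, 0, 0, 0], [0, 0, 0, 0, 0, 0, 0]],
  ],
)

```text
time: 5.28
position: [482.8, -56.6, 199.5]
eef_rot: [-0.004, -0.691, 0.723, 0.004]
contact_force: [-21.7, 9.9, 10.7]
grip_width: 15.5
grasp_force: 30.0
```

Run:
```python
from cell import *
import cv2,numpy as np
s=state();print(s['position'],s['contact_force'],s['moment'])
a=snapshot('scene')[150:310,180:340]; b=snapshot('wrist')
cv2.imwrite('pics/c2.png',np.hstack([cv2.resize(a,(400,400),interpolation=cv2.INTER_CUBIC),cv2.resize(b,(400,300))[0:300].copy() if 0 else cv2.copyMakeBorder(cv2.resize(b,(400,300)),0,100,0,0,cv2.BORDER_CONSTANT)]))
```

```text
[482.80535844 -56.59915989 199.51880594] [-21.65877735   9.86307432  10.68156964] [ 3.63829369  7.95487005 -0.1023747 ]
```

View pics/c2.png

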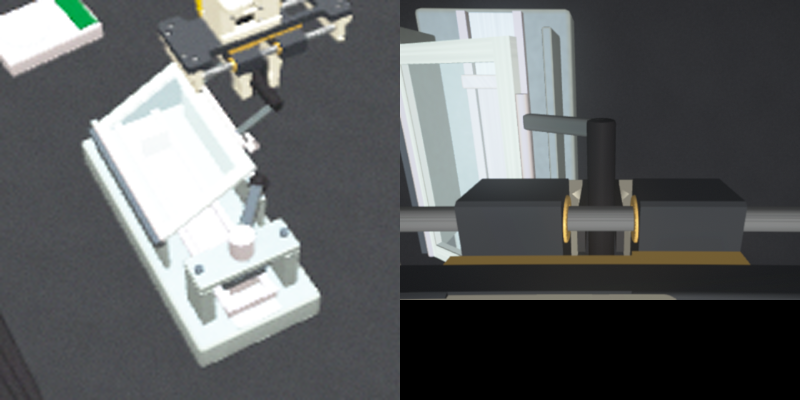

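The guard is raised about 0.5 rad. The paddle is in line with it, because the grip's friction folded it back to rest. From here I'll follow the 182 mm circle about the hinge.

Run:
```python
import numpy as np
f=lambda t:np.array([183-182*np.cos(t),182*np.sin(t)])
base=np.array([27.3,89.4]);T=np.linspace(.52,1.68,17);S=[f(t) for t in T]
for b,s in ((base,S[:9]),(S[8],S[9:])): print([[0,0,float(v[0]),float(v[1]),0,0,0] for v in ((np.array(s)-b)*-1/300).round(3)])
```

```text
[[0, 0, 0.007, -0.003, 0, 0, 0], [0, 0, -0.016, -0.041, 0, 0, 0], [0, 0, -0.042, -0.076, 0, 0, 0], [0, 0, -0.07, -0.11, 0, 0, 0], [0, 0, -0.101, -0.141, 0, 0, 0], [0, 0, -0.134, -0.171, 0, 0, 0], [0, 0, -0.169, -0.197, 0, 0, 0], [0, 0, -0.205, -0.221, 0, 0, 0], [0, 0, -0.244, -0.243, 0, 0, 0]]
[[0, 0, -0.04, -0.019, 0, 0, 0], [0, 0, -0.081, -0.034, 0, 0, 0], [0, 0, -0.123, -0.047, 0, 0, 0], [0, 0, -0.166, -0.056, 0, 0, 0], [0, 0, -0.21, -0.062, 0, 0, 0], [0, 0, -0.253, -0.066, 0, 0, 0], [0, 0, -0.297, -0.066, 0, 0, 0], [0, 0, -0.341, -0.062, 0, 0, 0]]
```

Call:
carry_out(
  motion=[
    [[0, 0, 0.007, -0.003, 0, 0, 0], [0, 0, -0.016, -0.041, 0, 0, 0], [0, 0, -0.042, -0.076, 0, 0, 0], [0, 0, -0.07, -0.11, 0, 0, 0], [0, 0, -0.101, -0.141, 0, 0, 0], [0, 0, -0.134, -0.171, 0, 0, 0], [0, 0, -0.169, -0.197, 0, 0, 0], [0, 0, -0.205, -0.221, 0, 0, 0], [0, 0, -0.244, -0.243, 0, 0, 0]],
  ],
)

```text
time: 6.5
position: [558.6, -60.2, 277.3]
eef_rot: [-0.002, -0.691, 0.722, 0.001]
contact_force: [-18.6, 6.1, 23.8]
grip_width: 15.2
grasp_force: 30.0
```

Call:
carry_out(
  motion=[
    [[0, 0, -0.035, -0.032, 0, 0, 0], [0, 0, -0.077, -0.047, 0, 0, 0], [0, 0, -0.12, -0.06, 0, 0, 0], [0, 0, -0.164, -0.07, 0, 0, 0], [0, 0, -0.209, -0.076, 0, 0, 0], [0, 0, -0.253, -0.079, 0, 0, 0], [0, 0, -0.298, -0.079, 0, 0, 0], [0, 0, -0.343, -0.075, 0, 0, 0], [0, 0, -0.343, -0.075, 0, 0, 0]],
  ],
)

```text
time: 7.62
position: [666.2, -65.3, 296.6]
eef_rot: [0.0, -0.691, 0.723, -0.001]
contact_force: [0.3, -3.0, 2.6]
grip_width: 15.1
grasp_force: 30.0
```

Call:
carry_out(
  motion=[
    [[0.5, 0, 0, 0, 0, 0, 0], [0.5, 0, 0, 0, 0, 0, 0], [0.5, 0, 0, -0.1, 0, 0, 0], [0.5, 0, 0, -0.25, 0, 0, 0], [0.5, 0, 0.2, -0.3, 0, 0, 0], [0.5, 0, 0.4, -0.3, 0, 0, 0], [0.5, 0, 0.6, -0.3, 0, 0, 0], [0.5, 0, 0.6, -0.3, 0, 0, 0]],
  ],
)

```text
time: 8.62
position: [481.4, -56.5, 387.5]
eef_rot: [0.002, -0.691, 0.722, -0.001]
contact_force: [0.7, 0.8, 2.1]
grip_width: 43.9
grasp_force: 0.0
```

Run:
```python
from cell import *
from h import *
s=state();print(s['position'],s['contact_force'],s['time'])
ct=get_calibration('top');cs=get_calibration('scene')
a=snapshot('scene')[120:320,160:360]; b=snapshot('top')[130:240,210:360]
cv2.imwrite('pics/c3.png',np.hstack([cv2.resize(a,(400,400),interpolation=cv2.INTER_CUBIC),cv2.copyMakeBorder(cv2.resize(b,(400,293)),0,107,0,0,cv2.BORDER_CONSTANT)]))
for th in (1.4,1.57,1.69):
  P=[M(60-183*np.cos(th),y,105+183*np.sin(th)) for y in (-140,-40)]
  print(th,((proj(cs,P)-[160,120])*2).round(),((proj(ct,P)-[210,130])*2.667).round())
```

```text
[481.43183439 -56.49329449 387.46170411] [0.69135072 0.82440136 2.12971958] 8.625
1.4 [[137.  79.]
 [169. 127.]] [[287.  78.]
 [188.  72.]]
1.57 [[114.  85.]
 [145. 134.]] [[289.  48.]
 [190.  42.]]
1.69 [[ 98.  91.]
 [129. 141.]] [[290.  27.]
 [191.  21.]]
```

View pics/c3.png

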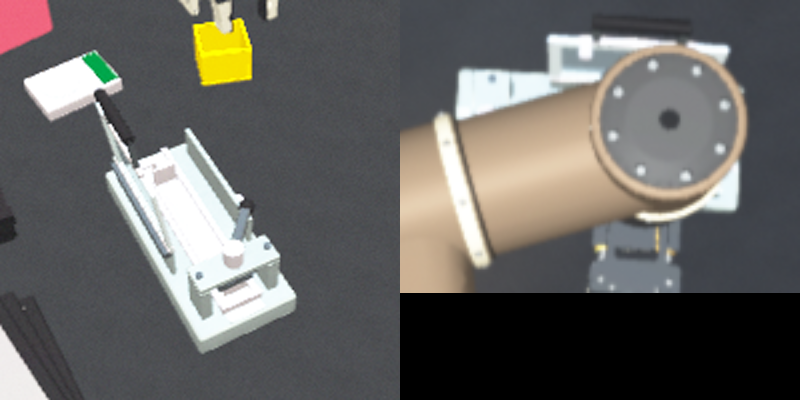

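The guard stands at about 1.69 rad: the bar ends match the projection for that angle in both views. Next I'll turn the hand by 90° and go behind the gauge tab.

Run:
```python
from cell import *
from h import *
s=state();p=s['position'];a=M(0,-206,340);b=M(0,-206,88);print(a)
rows(s,[(0,p+(a-p)*k/10,-92.6-90*k/10) for k in range(1,11)])
r=down(-182.6);print(r.inv().apply(b-a)/300, quat(s['eef_rot']).as_matrix().round(3))
```

```text
[ 579.52734152 -175.78209043  340.        ]
[[0, 0.038, -0.033, 0.016, -0.002, 0.001, 0.101], [0, 0.077, -0.067, 0.031, -0.001, 0.001, 0.201], [0, 0.115, -0.1, 0.047, -0.001, 0.001, 0.301], [0, 0.154, -0.133, 0.062, -0.001, 0.001, 0.401], [0, 0.192, -0.167, 0.078, -0.001, 0.001, 0.501], [0, 0.231, -0.2, 0.094, -0.001, 0.001, 0.601], [0, 0.269, -0.234, 0.109, -0.001, 0.001, 0.701], [0, 0.308, -0.267, 0.125, -0.001, 0.002, 0.801], [0, 0.346, -0.3, 0.14, -0.001, 0.002, 0.901], [0, 0.384, -0.334, 0.156, -0.001, 0.002, 1.001]]
[0.   0.   0.84] [[-0.044 -0.999  0.002]
 [-0.999  0.044  0.001]
 [-0.001 -0.002 -1.   ]]
```

Call:
carry_out(
  motion=[
    [[0, 0.038, -0.033, 0.016, 0, 0, 0.1], [0, 0.077, -0.067, 0.031, 0, 0, 0.2], [0, 0.115, -0.1, 0.047, 0, 0, 0.3], [0, 0.154, -0.133, 0.062, 0, 0, 0.4], [0, 0.192, -0.167, 0.078, 0, 0, 0.5], [0, 0.231, -0.2, 0.094, 0, 0, 0.6], [0, 0.269, -0.234, 0.109, 0, 0, 0.7], [0, 0.308, -0.267, 0.125, 0, 0, 0.8], [0, 0.346, -0.3, 0.14, 0, 0, 0.9], [0, 0.384, -0.334, 0.156, 0, 0, 1]],
  ],
)

```text
time: 9.98
position: [581.3, -176.5, 337.4]
eef_rot: [-0.001, 0.025, 1.0, 0.0]
contact_force: [0.5, 0.5, 0.3]
grip_width: 0.2
grasp_force: 0.0
```

Call:
carry_out(
  motion=[
    [[0, 0, 0, 0.15, 0, 0, 0], [0, 0, 0, 0.3, 0, 0, 0], [0, 0, 0, 0.3, 0, 0, 0], [0, 0, 0, 0.3, 0, 0, 0]],
  ],
)

```text
time: 10.48
position: [581.2, -176.3, 250.0]
eef_rot: [0.0, 0.022, 1.0, -0.0]
contact_force: [-0.5, 0.0, 1.7]
grip_width: 0.6
grasp_force: 0.0
```

Run:
```python
from cell import *
from h import *
s=state();w=get_calibration('wrist');print(s['position'],s['contact_force'],s['joint_pos'])
cv2.imwrite('pics/w4.png',snapshot('wrist'))
for n,p in (('tab-',(0,-165,92)),('tab+',(0,-153,92)),('bed end',(0,-225,50)),('target',(0,-206,62)),('hub',(0,69,152))): print(n,proj(w,M(*p)).round())
rows(s,[(0,M(0,-206,88),-182.6)])
```

```text
[ 581.22329644 -176.32714006  250.02349718] [-0.50818924  0.01573062  1.67422839] [ 2.73224634e-02  2.48873044e-01 -1.47502670e-01  1.04407028e-03
 -1.17364087e+00 -1.64298852e+00]
tab- [[333. 196.]]
tab+ [[348. 196.]]
bed end [[261. 185.]]
target [[282. 187.]]
hub [[718. 218.]]
[[0, 0.006, 0.002, 0.54, -0.001, 0.001, 0.001]]
```

View pics/w4.png

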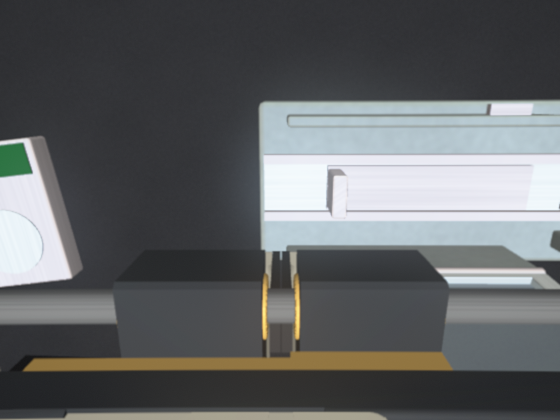

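The tab's top face is at px columns 333–346, rows 170–215, as predicted, so the gauge origin is at about y=-75. I'll descend behind it and push.

Call:
carry_out(
  motion=[
    [[0, 0, 0, 0.15, 0, 0, 0], [0, 0, 0, 0.3, 0, 0, 0], [0, 0, 0, 0.42, 0, 0, 0], [0, 0.006, 0.002, 0.5, 0, 0, 0], [0, 0.006, 0.002, 0.54, 0, 0, 0], [0, 0.006, 0.002, 0.54, 0, 0, 0], [0, 0.006, 0.002, 0.54, 0, 0, 0]],
  ],
)

```text
time: 11.4
position: [579.2, -175.4, 88.4]
eef_rot: [0.001, 0.022, 1.0, -0.0]
contact_force: [0.9, -0.4, 0.5]
grip_width: 0.5
grasp_force: 0.0
```

Run:
```python
from cell import *
from h import *
s=state();print(s['position'],s['contact_force'])
print(M(0,-116,88))
rows(s,[(0,M(0,y,88),-182.6) for y in (-196,-186,-176,-166,-156,-146,-136,-127,-120)])
```

```text
[ 579.22722231 -175.35151895   88.44604489] [ 0.90758392 -0.42974297  0.46314957]
[583.66588163 -85.87729364  88.        ]
[[0, -0.001, 0.032, 0.001, -0.0, 0.002, 0.001], [0, -0.001, 0.065, 0.001, -0.0, 0.002, 0.001], [0, -0.001, 0.099, 0.001, -0.0, 0.002, 0.001], [0, -0.001, 0.132, 0.001, -0.0, 0.002, 0.001], [0, -0.001, 0.165, 0.001, -0.0, 0.002, 0.001], [0, -0.001, 0.199, 0.001, -0.0, 0.002, 0.001], [0, -0.001, 0.232, 0.001, -0.0, 0.002, 0.001], [0, -0.001, 0.262, 0.001, -0.0, 0.002, 0.001], [0, -0.001, 0.285, 0.001, -0.0, 0.002, 0.001]]
```

Call:
carry_out(
  motion=[
    [[0, 0, 0.032, 0, 0, 0, 0], [0, 0, 0.065, 0, 0, 0, 0], [0, 0, 0.099, 0, 0, 0, 0], [0, 0, 0.132, 0, 0, 0, 0], [0, 0, 0.165, 0, 0, 0, 0], [0, 0, 0.199, 0, 0, 0, 0], [0, 0, 0.232, 0, 0, 0, 0], [0, 0, 0.262, 0, 0, 0, 0], [0, 0, 0.272, 0, 0, 0, 0], [0, 0, 0.272, 0, 0, 0, 0]],
  ],
)

```text
time: 12.65
position: [581.9, -93.3, 87.0]
eef_rot: [0.0, 0.022, 1.0, 0.0]
contact_force: [-0.3, -2.7, 3.4]
grip_width: 0.5
grasp_force: 1.3
```

Call:
carry_out(
  motion=[
    [[0, 0, 0.012, 0, 0, 0, 0], [0, 0, 0.022, 0, 0, 0, 0], [0, 0, 0.022, 0, 0, 0, 0]],
  ],
)

```text
time: 13.02
position: [582.0, -87.0, 86.9]
eef_rot: [0.0, 0.022, 1.0, 0.0]
contact_force: [-0.7, -3.8, 4.1]
grip_width: 0.2
grasp_force: 2.0
```

Call:
carry_out(
  motion=[
    [[0, 0, 0.01, 0, 0, 0, 0], [0, 0, 0.017, 0, 0, 0, 0], [0, 0, 0.017, 0, 0, 0, 0]],
  ],
)

```text
time: 13.4
position: [581.8, -84.0, 87.0]
eef_rot: [-0.001, 0.023, 1.0, -0.001]
contact_force: [0.9, -15.2, 3.9]
grip_width: 0.7
grasp_force: 7.8
```

The gauge is home: resistance jumped to 15 N after moving 3 of the 5 mm. I'll back off, rise and move over to the lever.

```bash
cat >> h.py <<'E'
def lev(a,rho,gap=0,hx=9.5,hy=21,z=157):
    a=np.radians(a);u=np.array([np.cos(a),-np.sin(a)]);t=np.array([-np.sin(a),-np.cos(a)])
    c=np.array([0,69])+rho*u-(7+gap+hx*abs(t[0])+hy*abs(t[1]))*t
    return M(c[0],c[1],z)
E
python3 - <<'E'
from cell import *
from h import *
s=state();p=s['position'];a=M(0,-130,87);b=M(-4,-130,230);c=lev(130,50,8,z=230);d=lev(130,50,8);print(c,d)
rows(s,[(0,a,-182.6),(0,a,-182.6)]+[(0,a+(b-a)*k/3,-182.6) for k in (1,2,3)]+[(0,b+(c-b)*k/4,-182.6) for k in (1,2,3,4,4)])
E
```

```text
[584.62574445  37.91094584 230.        ] [584.62574445  37.91094584 157.        ]
[[0, -0.006, -0.053, -0.0, -0.001, -0.001, 0.0], [0, -0.006, -0.053, -0.0, -0.001, -0.001, 0.0], [0, -0.002, -0.053, -0.159, -0.001, -0.001, 0.0], [0, 0.003, -0.053, -0.318, -0.001, -0.001, 0.0], [0, 0.007, -0.054, -0.477, -0.001, -0.001, 0.0], [0, 0.008, 0.061, -0.477, -0.001, -0.001, 0.0], [0, 0.008, 0.176, -0.477, -0.001, -0.001, 0.0], [0, 0.009, 0.291, -0.477, -0.001, -0.001, 0.0], [0, 0.009, 0.405, -0.478, -0.001, -0.001, 0.0], [0, 0.009, 0.405, -0.478, -0.001, -0.001, 0.0]]
```

Call:
carry_out(
  motion=[
    [[0, 0, -0.053, 0, 0, 0, 0], [0, 0, -0.053, 0, 0, 0, 0], [0, 0, -0.053, -0.159, 0, 0, 0], [0, 0.003, -0.053, -0.318, 0, 0, 0], [0, 0.007, -0.053, -0.477, 0, 0, 0], [0, 0.008, 0.061, -0.477, 0, 0, 0], [0, 0.008, 0.176, -0.477, 0, 0, 0], [0, 0.009, 0.291, -0.477, 0, 0, 0], [0, 0.009, 0.4, -0.477, 0, 0, 0], [0, 0.009, 0.4, -0.477, 0, 0, 0]],
  ],
)

```text
time: 14.65
position: [584.8, 40.3, 229.5]
eef_rot: [-0.0, 0.021, 1.0, 0.0]
contact_force: [-0.8, -0.2, 0.1]
grip_width: 0.7
grasp_force: 0.0
```

Run:
```python
from cell import *
from h import *
s=state();w=get_calibration('wrist');print(s['position'],s['contact_force'],s['time'])
cv2.imwrite('pics/w5.png',snapshot('wrist'))
for n,p in (('ball',(78*np.cos(np.radians(130)),69-78*np.sin(np.radians(130)),141)),('hubtop',(0,69,152)),('tab',(0,-95,92)),('tab',(0,-83,92))): print(n,proj(w,M(*p)).round())
rows(s,[(0,lev(130,50,8),-182.6)])
```

```text
[584.76705374  40.30550607 229.46861447] [-0.76826791 -0.16616649  0.07673717] 14.65
ball [[280. 151.]]
hubtop [[380. 238.]]
tab [[141. 210.]]
tab [[157. 210.]]
[[0, -0.0, -0.008, 0.242, 0.0, -0.0, 0.002]]
```

View pics/w5.png

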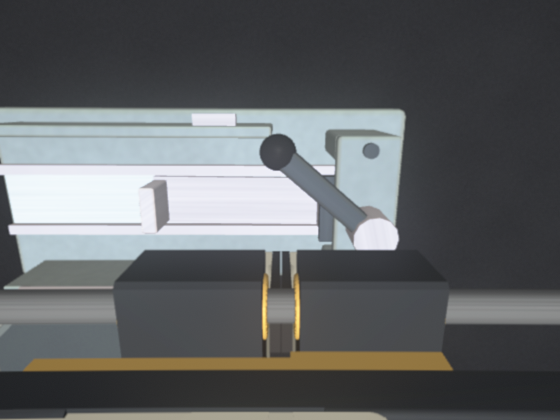

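The ball is at (278,152) and the hub top at (376,237), so the lever is at about 130°. The tab top at columns 141–157 matches the home position. I'll descend and sweep the lever round.

Run:
```python
from cell import *
from h import *
s=state();p=s['position']
A=lev(130,50,8);print('down');rows(s,[(0,p+(A-p)*k/3,-182.6) for k in (1,2,3)])
r=down(-182.6)
al=np.linspace(130,262,21)[1:];rho=np.interp(al,[130,180,262],[50,52,45])
S=[lev(a,q) for a,q in zip(al,rho)];base=A
for i in (0,10):
    print([[0]+[float(v) for v in (r.inv().apply(x-base)/300).round(3)]+[0,0,0] for x in S[i:i+10]]);base=S[i+9]
```

```text
down
[[0, -0.0, -0.001, 0.081, 0.0, -0.001, 0.002], [0, -0.0, -0.003, 0.161, 0.0, -0.001, 0.002], [0, -0.0, -0.004, 0.242, 0.0, -0.001, 0.002]]
[[0, 0.04, 0.02, 0.0, 0, 0, 0], [0, 0.06, 0.025, 0.0, 0, 0, 0], [0, 0.08, 0.033, 0.0, 0, 0, 0], [0, 0.1, 0.044, 0.0, 0, 0, 0], [0, 0.119, 0.059, 0.0, 0, 0, 0], [0, 0.136, 0.077, 0.0, 0, 0, 0], [0, 0.15, 0.098, 0.0, 0, 0, 0], [0, 0.161, 0.118, 0.0, 0, 0, 0], [0, 0.168, 0.136, 0.0, 0, 0, 0], [0, 0.174, 0.155, 0.0, 0, 0, 0]]
[[0, 0.003, 0.021, 0.0, 0, 0, 0], [0, 0.003, 0.042, 0.0, 0, 0, 0], [0, 0.0, 0.064, 0.0, 0, 0, 0], [0, -0.006, 0.087, 0.0, 0, 0, 0], [0, -0.015, 0.108, 0.0, 0, 0, 0], [0, -0.027, 0.129, 0.0, 0, 0, 0], [0, -0.043, 0.147, 0.0, 0, 0, 0], [0, -0.061, 0.164, 0.0, 0, 0, 0], [0, -0.082, 0.178, 0.0, 0, 0, 0], [0, -0.105, 0.188, 0.0, 0, 0, 0]]
```

Call:
carry_out(
  motion=[
    [[0, 0, -0.001, 0.08, 0, 0, 0], [0, 0, -0.003, 0.16, 0, 0, 0], [0, 0, -0.004, 0.242, 0, 0, 0], [0, 0, -0.004, 0.242, 0, 0, 0], [0, 0, -0.004, 0.242, 0, 0, 0]],
  ],
)

```text
time: 15.32
position: [585.3, 36.5, 158.2]
eef_rot: [0.0, 0.023, 1.0, 0.0]
contact_force: [0.8, 1.4, 0.0]
grip_width: 0.5
grasp_force: 0.0
```

Call:
carry_out(
  motion=[
    [[0, 0.04, 0.02, 0, 0, 0, 0], [0, 0.06, 0.025, 0, 0, 0, 0], [0, 0.08, 0.033, 0, 0, 0, 0], [0, 0.1, 0.044, 0, 0, 0, 0], [0, 0.119, 0.059, 0, 0, 0, 0], [0, 0.136, 0.077, 0, 0, 0, 0], [0, 0.15, 0.098, 0, 0, 0, 0], [0, 0.161, 0.118, 0, 0, 0, 0], [0, 0.168, 0.136, 0, 0, 0, 0], [0, 0.174, 0.155, 0, 0, 0, 0]],
  ],
)

```text
time: 16.58
position: [534.5, 85.7, 157.2]
eef_rot: [-0.0, 0.022, 1.0, -0.0]
contact_force: [1.4, -3.1, 0.9]
grip_width: 0.3
grasp_force: 1.2
```

Call:
carry_out(
  motion=[
    [[0, 0.003, 0.021, 0, 0, 0, 0], [0, 0.003, 0.042, 0, 0, 0, 0], [0, 0, 0.064, 0, 0, 0, 0], [0, -0.006, 0.087, 0, 0, 0, 0], [0, -0.015, 0.108, 0, 0, 0, 0], [0, -0.027, 0.129, 0, 0, 0, 0], [0, -0.043, 0.147, 0, 0, 0, 0], [0, -0.061, 0.164, 0, 0, 0, 0], [0, -0.082, 0.178, 0, 0, 0, 0], [0, -0.105, 0.188, 0, 0, 0, 0]],
  ],
)

```text
time: 17.82
position: [569.1, 140.7, 157.3]
eef_rot: [-0.0, 0.022, 1.0, -0.0]
contact_force: [-1.9, -2.0, -0.5]
grip_width: 0.3
grasp_force: 1.0
```

Run:
```python
from cell import *
from h import *
s=state();w=get_calibration('wrist');print(s['position'],s['contact_force'],s['time'], lev(262,45))
I=snapshot('wrist');
T=snapshot('scene')[150:300,190:340]
cv2.imwrite('pics/w6.png',np.hstack([cv2.resize(I,(400,300)),cv2.resize(T,(300,300),interpolation=cv2.INTER_CUBIC)]))
for a in (250,260,270):
  q=M(78*np.cos(np.radians(a)),69-78*np.sin(np.radians(a)),141);print(a,(proj(w,q)*400/560).round(),((proj(get_calibration('scene'),q)-[190,150])*2).round()+[400,0])
print(proj(w,M(0,69,152))*400/560)
```

```text
[569.12934681 140.74035295 157.26378137] [-1.90036048 -2.04305084 -0.49459043] 17.825 [568.72032763 141.92275112 157.        ]
250 [[255. 194.]] [[619. 226.]]
260 [[259. 213.]] [[611. 233.]]
270 [[260. 233.]] [[602. 238.]]
[[132.72393788 243.04062848]]
```

View pics/w6.png

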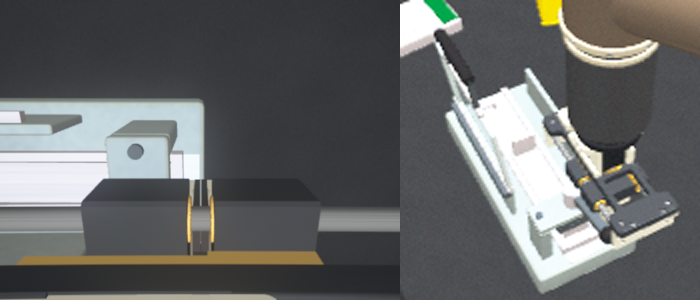

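Call:
carry_out(
  motion=[
    [[0, 0.03, 0, 0, 0, 0, 0], [0, 0.06, 0, 0, 0, 0, 0], [0, 0.06, 0, -0.15, 0, 0, 0], [0, 0.06, 0, -0.25, 0, 0, 0], [0, -0.05, -0.1, -0.25, 0, 0, 0], [0, -0.12, -0.2, -0.25, 0, 0, 0], [0, -0.12, -0.2, -0.25, 0, 0, 0], [0, -0.12, -0.2, -0.25, 0, 0, 0]],
  ],
)

```text
time: 18.92
position: [601.5, 79.0, 232.4]
eef_rot: [0.0, 0.023, 1.0, 0.0]
contact_force: [0.1, 0.6, -1.2]
grip_width: 0.3
grasp_force: 0.0
```

Run:
```python
from cell import *
from h import *
s=state();w=get_calibration('wrist');print(s['position'],s['contact_force'],s['time'])
cv2.imwrite('pics/w7.png',snapshot('wrist'))
for a in (250,260,270):
  print(a,proj(w,M(78*np.cos(np.radians(a)),69-78*np.sin(np.radians(a)),141)).round())
print(proj(w,M(0,69,152)))
```

```text
[601.46305297  79.0155777  232.44297821] [ 0.12023354  0.59034595 -1.15855446] 18.925
250 [[435. 165.]]
260 [[439. 186.]]
270 [[438. 207.]]
[[313.91340117 212.13092554]]
```

View pics/w7.png

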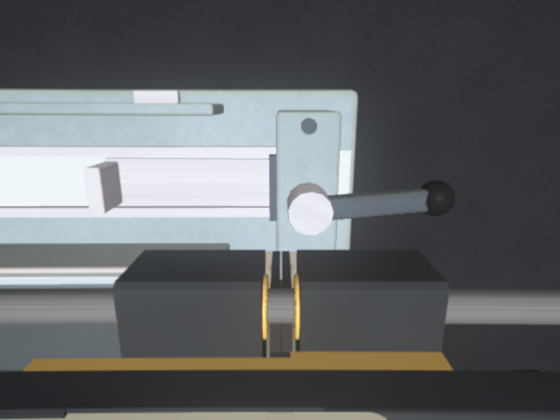

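The ball at (437,198) and the hub at (311,213) put the lever at about 265°, so q≈2.36, which means roughly 6 N on the gauge. I'll leave the screw there and go to the inner side of the tab to draw the gauge out.

Run:
```python
from cell import *
from h import *
s=state();p=s['position'];a=M(0,-48,232);b=M(0,-48,91);r=down(-182.6)
rows(s,[(0,p+(a-p)*k/4,-182.6) for k in (1,2,3,4)]+[(0,a+(b-a)*k/4,-182.6) for k in (1,2,3,4)])
```

```text
[[0, 0.009, -0.082, 0.0, 0.0, 0.0, 0.001], [0, 0.017, -0.163, 0.001, 0.0, 0.0, 0.001], [0, 0.026, -0.245, 0.001, 0.0, 0.0, 0.001], [0, 0.034, -0.326, 0.002, 0.0, 0.0, 0.001], [0, 0.034, -0.326, 0.119, 0.0, 0.0, 0.001], [0, 0.034, -0.326, 0.237, 0.0, 0.0, 0.001], [0, 0.034, -0.326, 0.354, 0.0, 0.0, 0.001], [0, 0.034, -0.326, 0.472, 0.0, 0.0, 0.001]]
```

Call:
carry_out(
  motion=[
    [[0, 0.009, -0.082, 0, 0, 0, 0], [0, 0.017, -0.163, 0, 0, 0, 0], [0, 0.026, -0.245, 0, 0, 0, 0], [0, 0.034, -0.326, 0, 0, 0, 0], [0, 0.034, -0.326, 0, 0, 0, 0], [0, 0.034, -0.326, 0.12, 0, 0, 0], [0, 0.034, -0.326, 0.24, 0, 0, 0], [0, 0.034, -0.326, 0.36, 0, 0, 0], [0, 0.034, -0.326, 0.472, 0, 0, 0], [0, 0.034, -0.326, 0.472, 0, 0, 0]],
  ],
)

```text
time: 20.23
position: [585.6, -18.7, 88.6]
eef_rot: [-0.002, 0.023, 1.0, -0.001]
contact_force: [-0.5, 0.7, 0.6]
grip_width: 0.6
grasp_force: 0.0
```

Call:
carry_out(
  motion=[
    [[0, 0, -0.02, 0, 0, 0, 0], [0, 0, -0.04, 0, 0, 0, 0], [0, 0, -0.055, 0, 0, 0, 0], [0, 0, -0.07, 0, 0, 0, 0], [0, 0, -0.085, 0, 0, 0, 0]],
  ],
)

```text
time: 20.85
position: [587.7, -42.4, 91.7]
eef_rot: [0.002, 0.022, 1.0, 0.001]
contact_force: [-0.0, 11.3, 3.0]
grip_width: 0.7
grasp_force: 5.5
```

It drags at about 11 N while sliding, which is within the just-dragging band. I'll keep drawing it out.

Call:
carry_out(
  motion=[
    [[0, 0, -0.025, 0, 0, 0, 0], [0, 0, -0.05, 0, 0, 0, 0], [0, 0, -0.075, 0, 0, 0, 0]],
  ],
)

```text
time: 21.22
position: [586.8, -64.7, 91.7]
eef_rot: [0.002, 0.022, 1.0, 0.001]
contact_force: [0.4, 11.8, 2.6]
grip_width: 0.4
grasp_force: 5.6
```

Call:
carry_out(
  motion=[
    [[0, 0, -0.025, 0, 0, 0, 0], [0, 0, -0.05, 0, 0, 0, 0], [0, 0, -0.075, 0, 0, 0, 0], [0, 0, -0.1, 0, 0, 0, 0], [0, 0, -0.12, 0, 0, 0, 0], [0, 0, -0.12, 0, 0, 0, 0]],
  ],
)

```text
time: 21.98
position: [584.0, -102.9, 91.1]
eef_rot: [0.0, 0.023, 1.0, -0.0]
contact_force: [1.3, 1.4, 1.5]
grip_width: 0.5
grasp_force: 0.8
```

Call:
carry_out(
  motion=[
    [[0, 0, 0.035, 0, 0, 0, 0], [0, 0, 0.035, 0, 0, 0, 0], [0, 0, 0.035, -0.2, 0, 0, 0], [0, 0, 0.035, -0.4, 0, 0, 0], [0, 0, 0.035, -0.55, 0, 0, 0], [0, 0.15, -0.1, -0.65, 0, 0, 0], [0, 0.3, -0.3, -0.7, 0, 0, 0], [0, 0.35, -0.45, -0.7, 0, 0, 0], [0, 0.35, -0.45, -0.7, 0, 0, 0]],
  ],
)

```text
time: 23.1
position: [470.6, -234.9, 301.4]
eef_rot: [0.0, 0.024, 1.0, -0.0]
contact_force: [0.1, 0.3, -1.2]
grip_width: 0.7
grasp_force: 0.0
```

Run:
```python
from cell import *
from h import *
s=state();print(s['position'],s['contact_force'],s['time'])
I=snapshot('scene');cs=get_calibration('scene');ct=get_calibration('top');T=snapshot('top')
inv=lambda P:(R.from_euler('z',-YAW).apply(P-[*O,0])).round(1)
def dark(I,c,P,h):
    u,v=proj(c,P)[0].astype(int);g=cv2.cvtColor(I,cv2.COLOR_BGR2GRAY)[v-h:v+h+1,u-h:u+h+1]
    return u,v,g
a=np.radians(265);ball=M(78*np.cos(a),69-78*np.sin(a),141)
for n,c,im in (('s',cs,I),('t',ct,T)):
    u,v,g=dark(im,c,ball,7); print(n,u,v);print(g)
# guard bar in scene and top at 1.69
for n,c,im in (('s',cs,I),('t',ct,T)):
  for th in (1.57,1.69): 
    print(n,th,[int(cv2.cvtColor(im,cv2.COLOR_BGR2GRAY)[tuple(proj(c,M(60-183*np.cos(th),y,105+183*np.sin(th)))[0].round().astype(int)[::-1])]) for y in (-130,-110,-70,-50)])
# tab columns along channel in scene (top of tab, z=92)
print([(y,int(cv2.cvtColor(I,cv2.COLOR_BGR2GRAY)[tuple(proj(cs,M(-5,y,92))[0].round().astype(int)[::-1])])) for y in range(-190,-70,5)])
```

```text
[ 470.62874048 -234.92839479  301.36172487] [ 0.05242319  0.25033402 -1.16166989] 23.1
s 293 267
[[139 150 159 158 154 150 142 149 151 155 152 154 179 233 249]
 [105 143 154 159 159 156 150 141 153 154 155 152 176 233 248]
 [ 81 112 149 154 156 160 156 151 148 153 153 156 195 242 248]
 [190  91 117 147 157 146 102  96  80  95 133 180 233 249 248]
 [249 190  96 130 135  88  60  56  63  58 108 211 248 249 250]
 [255 254 190  92  98  55  57  63  67  65  59 175 248 248 249]
 [255 255 253 128  49  53  59  71  80  73  58 106 212 249 249]
 [254 246 231 107  48  55  60  63  70  61  62  83 193 249 249]
 [237 193 195 167  44  52  55  58  60  56  52  76 193 248 249]
 [193 197 229 238  83  44  52  54  55  52  51 143 236 248 247]
 [227 254 255 255 240  59  42  46  44  51  80 192 249 248 248]
 [255 255 255 255 255 234 108  62  66 114 218 250 248 247 246]
 [255 255 255 255 255 255 253 222 233 248 249 247 244 227 201]
 [255 255 255 255 255 255 250 248 247 246 245 227 198 170 164]
 [255 255 255 255 250 241 248 247 241 223 194 169 165 162 162]]
t 216 174
[[ 76  77  77  77  76  77  77  77  77  78  78  
[... 606 characters left out ...]
62  61  62  62  73 111 124 125 124 123]
 [ 77  76  77  77  75  67  64  61  61  62  77  84  84  84  84]
 [ 76  76  77  76  77  76  73  69  69  70  76  78  79  80  80]
 [ 76  76  77  78  78  78  77  77  77  78  78  78  79  80  79]
 [ 75  76  76  77  78  77  78  78  78  79  79  79  78  78  79]]
s 1.57 [141, 77, 78, 80]
s 1.69 [59, 60, 61, 67]
t 1.57 [216, 253, 253, 249]
t 1.69 [65, 64, 64, 64]
[(-190, 81), (-185, 232), (-180, 255), (-175, 255), (-170, 255), (-165, 255), (-160, 255), (-155, 255), (-150, 255), (-145, 207), (-140, 199), (-135, 201), (-130, 195), (-125, 196), (-120, 255), (-115, 255), (-110, 254), (-105, 255), (-100, 255), (-95, 254), (-90, 254), (-85, 255), (-80, 255), (-75, 254)]
```

```bash
python3 -c "
from cell import *
print(close_job())"
```

```text
the job is handed in; nothing more can be done
None
```

I handed the job in after about 23 s: the guard stands open at about 1.69 rad, the screw is set at about 2.36 rad (the gauge dragged at about 11 N), and the gauge lies in its channel, its leading end about 25 mm clear of the blade.

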